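# Clamp a tube rack on the shaker

### The job

Take the empty tube rack off the sloping drying stand and clamp it on the shaker: make sure the shaker's toggle clamp is fully open (it may have been left shut or partly open), set the rack down level in the nest between the four corner angles, lengthwise and without dropping it, then throw the clamp handle right over so that the clamp locks and its foot goes on pressing firmly on the rack by itself. Leave everything else on the bench where it stands.

Things in the scene. Friction and masses are not known exactly. Their poses are not given: they have to be found in the camera images.
- shaker: Low white bench shaker, fixed, 290x150 mm, 42 mm high; origin on the bench below the centre of its rack nest, z up, +x from the nest towards its toggle clamp. Its body covers x = -117 to 173 mm, y = -75 to 75 mm.
- nest (a point): Centre of the nest floor (the shaker's flat aluminium top, 42 mm over the bench), axes as the shaker's. Four steel corner angles, 12 mm high, enclose 172 mm along x by 70 mm along y about it: the rack (164x62 mm) has 4 mm all round, its long side along x, either way round.
- clamp: Steel bracket (fixed, 60 mm wide) of the over-centre toggle clamp at the shaker's +x end; origin on the nest floor 119 mm from the nest's centre, axes as the shaker's. Handle and hold-down arm swing in its xz plane at y = 0. How far the clamp is open is not reported: it must be felt or seen.
- handle_pivot (a point): Fixed point, the handle's pivot axis (along y), 90 mm over the nest floor. The handle is a bar with a black round grip, 20 mm thick, 125 mm from pivot to rounded tip. It swings 0.9 rad between hard stops, shut to open. Stiff: it stays wherever it is left, and 1 to 4 N near its tip swings it; at the start it may stand anywhere from shut to three quarters open.
- handle_shut (a point): Fixed point where the handle's tip is when shut: leaning 0.35 rad from upright towards the nest (-x), 207 mm over the nest floor. With the rack in, the foot meets the deck about 0.2 rad before this; from there up to about 6 N near the tip is needed until the handle goes over and stops hard here, where it locks. Let go well before that, it springs back.
- handle_open (a point): Fixed point where the handle's tip is when open: leaning 0.55 rad from upright away from the nest (+x), 197 mm over the nest floor.
- foot_shut (a point): Fixed point, lower face of the clamp's sprung rubber foot (20 mm across) when shut on an empty nest: 60 mm over the nest floor, 47 mm from its centre, too low for the rack. Shut on the rack it presses with about 12 N. The hold-down arm, pivoted 65 mm farther +x and 35 mm higher, reaches 75 mm; open, it stands nearly upright (end 171 mm over the nest floor), the foot 70 mm from the nest's centre.
- stand: Fixed sloping drying stand of steel, footprint 166x80 mm; origin on the bench under the middle of the slope, 62 mm below the slope's surface. The slope rises 30 deg towards the stand's -x (its high end faces the robot, within 0.3 rad) and is 66 mm wide and 180 mm long, with a 14 mm lip at its low (+x) end.
- rack: Empty blue plastic tube rack, 62 (its x) x 164 (y) x 78 mm (z), 0.32 kg; origin: centre of its underside. 4 mm end plates 78 mm high; upper deck 2 mm thick, top at 66 mm; lower deck top at 28 mm; long sides open, so fingers closing along x take hold of the upper deck's edges. At the start its underside lies on the stand's slope, pitched 30 deg, +y end up.
- timer: Bystander: lab timer, flat, 74x66x19 mm; origin at the centre of its underside.
- beaker: Bystander: glass beaker, 75 mm across, 95 mm tall; origin at the centre of its underside.
- flask: Bystander: conical flask, 84 mm across, 153 mm tall; origin at the centre of its underside.
- bottle_a: Bystander: clear media bottle, 62 mm across, 143 mm tall; origin at the centre of its underside.
- bottle_b: Bystander: broth-filled media bottle, 62 mm across, 143 mm tall; origin at the centre of its underside.
- tips: Bystander: pipette tip box with clear lid, 87x124x82 mm; origin at the centre of its underside.

How it is judged (in metres and radians):
On the way:
1. the rack sits level in the nest, the clamp not yet pressing on it (x of rack in the frame of shaker between -0.007 and 0.007 m and y of rack in the frame of shaker between -0.007 and 0.007 m and z of rack in the frame of shaker between 0.039 and 0.045 m and angle between rack's own z axis and vertical below 0.05 rad and angle between the y axis of rack and the x axis of shaker, either way round below 0.08 rad and contact force between clamp and rack below 1 N), for 0.2 s.
At the end, for the whole second after the job is handed in: The rack is in the nest, within 7 mm of its centre each way, its underside within 3 mm of the nest floor's height, level within 0.05 rad and lengthwise within 0.08 rad, at rest, and the clamp presses on it with more than 8 N by itself (x of rack in the frame of shaker between -0.007 and 0.007 m and y of rack in the frame of shaker between -0.007 and 0.007 m and z of rack in the frame of shaker between 0.039 and 0.045 m and angle between rack's own z axis and vertical below 0.05 rad and angle between the y axis of rack and the x axis of shaker, either way round below 0.08 rad and contact force between clamp and rack above 8 N and linear speed of rack below 0.02 m/s); the robot touches nothing.
It fails at once if the rack is let go of (no finger touches it) more than 10 mm above its seat, away from the stand (contact force between the fingers and rack below 0.02 N and z of rack in the frame of shaker above 0.052 m and distance between rack and stand above 0.12 m).
It fails at once if a bystander is shifted more than 30 mm or tipped over (distance of any of timer, beaker, flask, bottle_a, bottle_b, tips from where it was at the start of the episode above 0.03 m or angle between any of timer, beaker, flask, bottle_a, bottle_b, tips's own z axis and vertical above 0.3 rad).
It also fails if it takes over 70 s, if anything falls off the work surface, if the arm or the gripper's body presses on something with over 40 N, if the wrist force passes 120 N, or if a joint passes its speed limit or range.

### The arm

A 6-joint arm with a two-finger parallel gripper is mounted at the origin on a cart in front of the work surface, level with it; the furniture and walls round the work are solid. World frame = base frame: x ahead of the robot, y to its left, z up, the work surface at z = 0. Lengths are in mm, angles in rad, forces in N, time in s.
With the tool pointing down it reaches from about 400 to 925 mm from the base axis. Payload 12.5 kg.
Tool frame: the origin (TCP) lies midway between the tips of the shut fingers; the grasp point (between the pads) lies 19 mm behind it (env.pinch_z is the z of the grasp point in the tool frame, in mm); z points along the fingers, y is the line along which they close (so a half turn about z gives the same grasp; the last joint's range is limited). The gripper opens to 95 mm and grips with 3 to 60 N. Pads are 20 mm wide; open, the fingers measure 119 mm over their backs; the gripper's body (75 mm by 180 mm) begins 59 mm behind the grasp point.
Start: joints at [-1.224, 0.491, 1.559, -0, 1.092, -0.106], TCP at [273.453, -562.024, 214.661] pointing down, gripper open.
Joint ranges: [-3.1, 3.1], [-0.84, 2.19], [0.05, 2.79], [-1.13, 4.28], [0.06, 2.93], [-2.69, 2.69]. Speed limits (rad/s): [2.22, 2.22, 2.79, 3.14, 3.14, 3.14].

### API

Orientations are given as [roll, pitch, yaw] about the fixed x, y, z axes, in that order (R = Rz(yaw) Ry(pitch) Rx(roll)).
In Python, from cell import env, eyes gives the robot as it stands.
- The arm moves only by the shell command python3 -m inch 'ROWS'. ROWS is JSON, a list of rows, each a list of 3 entries, a list of its own where there are three numbers: the shift along the tool's x, y, z in units of 60 mm (1.0 is 60 mm), then the turn about the tool's z in units of 5 degrees (1.0 is 5 degrees), then the closure, from -1 (fully open) to 1 (shut). In form: [[[tx, ty, tz], turn, claw], ...]. A call has exactly 10 rows; each row shifts and turns the commanded pose from where the row before left it, along the tool's axes as they then stand; what a row does not reach is not made up. A row lasts 1/8 s, in which the tool goes at most 62.5 mm and 10.7 degrees, less where a joint would pass 70% of its speed; a pose out of reach is approached as far as the arm can. A call is refused whole if a number of a shift passes 1 or a number of a turn 1, either way. A call with a gripper value outside its range is refused whole. The fingers move at their own pace and stop on an object; the grip force is fixed at half the most. Time passes only in rows, so rows that do not move let the fingers close, or fill a call up. It gives the time, the measured TCP pose, the force, the opening and the grip force at its end, in the units of the state.
- env.state(): the state, without advancing time (a new reading comes with each control period).
- eyes.read_camera(name): name is "scene" or "side" or "wrist"; returns a dict with "pixels" (384x512x3 uint8, red, green, blue), "fx", "fy", "cx", "cy" (pixels), "extrinsics" (4x4, takes a point from world to camera coordinates). Camera axes: x right, y down, z forward; pixel columns grow to the right and rows downward; lengths in mm; the calibration is good to about 2 mm. A picture is of the moment at which its call begins. There is no depth.
- env.job_done(): hands the job in; it is judged then, once.
Trained networks look in a picture, given as the dict that the camera call returned (one of the last four; its "shot" number tells which), for a name from the list of things; names that differ only in an ending like _2 or _b are one class to them, and where a whole thing is asked for, a point or a joint stands for the part that bears it (a point fixed in the world has none). Each returns a list of dicts, best first, with "score" (0 to 1); they miss things now and then, are a little off and sometimes report something else, mostly with a low value. They report only what shows in the picture. A call takes as long as a camera call.
- eyes.boxes_of(name, picture): "centre" ([row, column] in pixels, amid what is visible of it).
- eyes.cut_out(name, picture): "mask" (384x512 bool, what is visible of it) and "centre" ([row, column] in pixels, amid what is visible of it).
- eyes.spot_point(name, picture): "centre" ([row, column] in pixels: a listed point, or the origin of a listed thing).
The state is a dict: "t": time; "joints": joint angles; "qvel": joint speeds; "tau": joint torques, N m; "eef_pos": TCP position; "tcp_rot": TCP orientation; "ft_force": force on the tool from outside, world axes, zero at the start; "moment": the same for the moment, N m; "opening": opening from 0.0 (shut) to 1.0 (fully open); "grip_force": force on a finger pad.
Only numpy, scipy, OpenCV 4.12 (cv2) and the standard library are available. Lean on these libraries where they do the work, as an engineer would, in place of code of your own. Each camera call takes 0.05 s, during which the arm holds its last target. There are 200 camera calls.

## Working session

There is one attempt and no reset: what is moved stays moved. The work goes in short steps, Python scripts to look and compute and a shell command to move; the robot and the scene stay as the last step left them, time stands still between calls to the robot, and variables do not carry over. Pictures are saved under pics/ and viewed, at most 12 in all, crops included, and the job is handed in when it is done.

```bash
ls; mkdir -p pics
python3 - <<'E'
from cell import env, eyes
import cv2,numpy as np
print(env.state(), env.pinch_z)
ims=[]
for c in ["scene","side"]:
    p=eyes.read_camera(c); ims.append(p["pixels"])
    print(c,p["fx"],p["cx"],p["cy"],np.round(p["extrinsics"],3).tolist())
    for n in ["nest","handle_pivot","handle_shut","handle_open","foot_shut","stand","rack","shaker","clamp"]:
        r=eyes.spot_point(n,p)
        print(n,[(np.round(a["centre"],1).tolist(),round(a["score"],2)) for a in r[:2]])
    cv2.imwrite(f"pics/{c}0.png",cv2.resize(p["pixels"][:,:,::-1],(800,600)))
E
```

```text
pics
{'t': 0.0, 'joints': array([-1.22359712e+00,  4.91566214e-01,  1.55947510e+00,  3.17388690e-05,
        1.09167820e+00, -1.05624702e-01]), 'qvel': array([ 0.00082598, -0.00012053,  0.0006439 , -0.00040694, -0.00049337,
       -0.00014125]), 'tau': array([-1.54287689e-03, -6.12641788e+01, -2.58177209e+01,  6.92458358e-02,
        4.81091451e-02, -1.03740260e-04]), 'eef_pos': array([ 273.36954558, -561.76656888,  214.0487771 ]), 'tcp_rot': array([-3.14047504e+00, -1.46795051e-04,  4.52809175e-01]), 'ft_force': array([ 0.39716637,  0.17327398, -0.67909809]), 'moment': array([ 0.03079509,  0.00820463, -0.04011324]), 'grip_force': 0.0, 'opening': 0.9977451453082319} -18.8
scene 420.29022239755346 253.86892948168656 187.69228697737634 [[-0.746, -0.665, -0.009, 479.93], [-0.417, 0.478, -0.774, 344.414], [0.519, -0.574, -0.634, 973.112], [0.0, 0.0, 0.0, 1.0]]
nest [([251.8, 270.3], 0.62), ([200.4, 345.6], 0.32)]
handle_pivot [([199.4, 241.7], 0.78)]
handle_shut [([232.5, 332.7], 0.3)]
handle_open [([158.0, 225.3], 0.69)]
foot_shut [([198.7, 223.7], 0.68), ([220.0, 262.2], 0.6)]
stand [([201.8, 344.5], 0.56)]
rack [([180.0, 345.0], 0.87), ([231.5, 331.6], 0.58)]
shaker []
clamp [([222.7, 243.6], 0.61)]
side 382.88083651831806 258.6495549702256 193.78090091410363 [[-0.5, -0.866, -0.014, 336.408], [-0.41, 0.251, -0.877, 379.481], [0.763, -0.433, -0.481, 757.517], [0.0, 0.0, 0.0, 1.0]]
nest [([254.9, 260.3], 0.81)]
handle_pivot [([208.9, 245.4], 0.72)]
handle_shut [([174.1, 250.3], 0.56), ([166.8, 237.7], 0.27)]
handle_open [([163.3, 238.4], 0.58)]
foot_shut [([229.6, 257.2], 0.58)]
stand []
rack [([254.8, 258.5], 0.61)]
shaker [([269.2, 260.0], 0.65)]
clamp [([234.5, 245.8], 0.79), ([217.5, 241.2], 0.71)]
```

View pics/scene0.png

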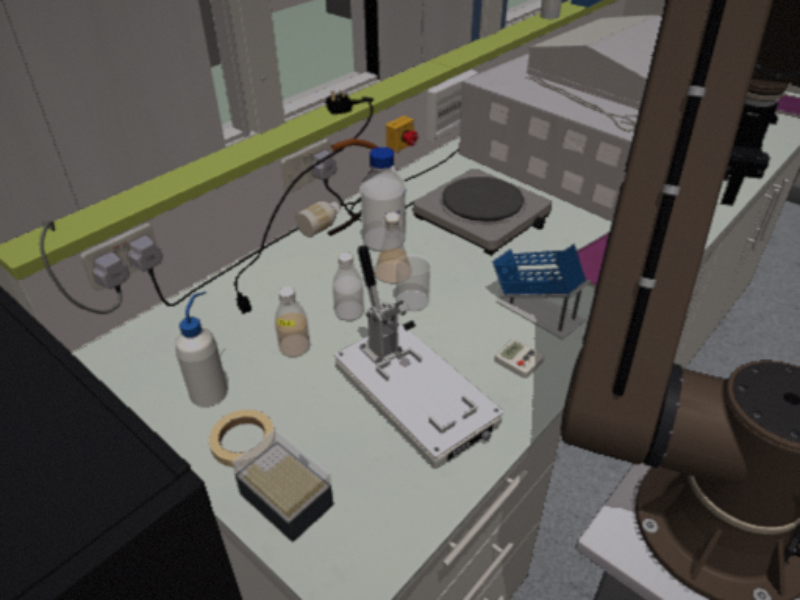

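View pics/side0.png

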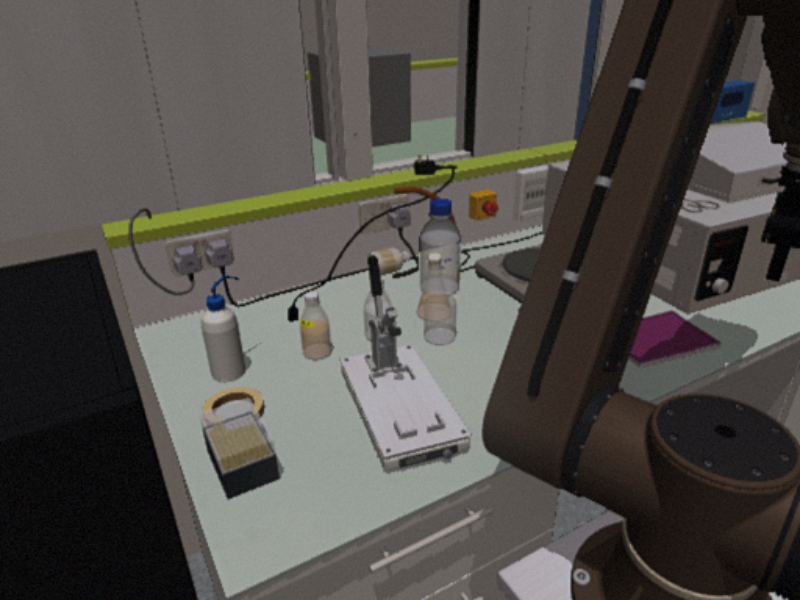

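The scene view shows the shaker at about (415,395), with its clamp at the far end at (383,330) and the handle tip at (365,250). The rack on the stand is at (540,268). The side view shows the shaker at (405,405), with the stand hidden behind the arm.

```bash
cat > h.py <<'E'
import numpy as np, cv2
from cell import env, eyes
from scipy.optimize import least_squares
def P(p):
    return np.array(p["extrinsics"]),p["fx"],p["fy"],p["cx"],p["cy"]
def proj(p,X):
    E,fx,fy,cx,cy=P(p); c=np.asarray(X,float).reshape(-1,3)@E[:3,:3].T+E[:3,3]
    return np.c_[cy+fy*c[:,1]/c[:,2],cx+fx*c[:,0]/c[:,2]]
def ray(p,rc):
    E,fx,fy,cx,cy=P(p); R=E[:3,:3]; d=R.T@np.array([(rc[1]-cx)/fx,(rc[0]-cy)/fy,1]); return -R.T@E[:3,3],d
def atz(p,rc,z):
    o,d=ray(p,rc); return o+d*(z-o[2])/d[2]
def sh(v,X):
    X=np.asarray(X,float).reshape(-1,3); c,s=np.cos(v[2]),np.sin(v[2])
    return np.c_[v[0]+c*X[:,0]-s*X[:,1],v[1]+s*X[:,0]+c*X[:,1],X[:,2]]
def hull_mask(p,pts):
    q=proj(p,pts)[:,::-1]; m=np.zeros((384,512),np.uint8)
    cv2.fillConvexPoly(m,cv2.convexHull(q.astype(np.float32)).astype(np.int32),1); return m>0
def box(x0,x1,y0,y1,z0,z1): return np.array([[x,y,z] for x in(x0,x1) for y in(y0,y1) for z in(z0,z1)])
E
python3 - <<'E'
from h import *
a=eyes.read_camera("scene"); b=eyes.read_camera("side")
for p in (a,b):
    print(atz(p,eyes.spot_point("nest",p)[0]["centre"],42), atz(p,eyes.spot_point("handle_pivot",p)[0]["centre"],132),atz(p,eyes.spot_point("clamp",p)[0]["centre"],42))
    for n in ["shaker","stand","rack"]:
        for m in eyes.cut_out(n,p)[:2]:
            mm=m["mask"].astype(np.uint8); cs,_=cv2.findContours(mm,cv2.RETR_EXTERNAL,cv2.CHAIN_APPROX_NONE)
            c=max(cs,key=cv2.contourArea); ap=cv2.approxPolyDP(cv2.convexHull(c),3,True)[:,0]
            print(n,round(m["score"],2),mm.sum(),[(q.tolist(),atz(p,q[::-1],42)[:2].round().tolist()) for q in ap])
for n in ["timer","beaker","flask","bottle_a","tips"]:
    print(n,[(atz(a,r["centre"],0)[:2].round().tolist(),round(r["score"],2)) for r in eyes.spot_point(n,a)[:3]])
E
```

```text
[481.76090225 104.53904975  42.        ] [614.40606562  81.21084514 132.        ] [647.94014896 -53.28936633  42.        ]
shaker 0.95 4656 [([216, 225], [659.0, 145.0]), ([256, 209], [617.0, 19.0]), ([319, 262], [358.0, 64.0]), ([320, 270], [341.0, 85.0]), ([312, 280], [337.0, 124.0]), ([276, 297], [372.0, 223.0]), ([216, 236], [627.0, 176.0])]
stand 0.62 905 [([375, 180], [420.0, -339.0]), ([372, 204], [368.0, -229.0]), ([361, 215], [368.0, -164.0]), ([318, 192], [524.0, -168.0]), ([320, 188], [530.0, -189.0])]
rack 0.9 1446 [([367, 156], [508.0, -441.0]), ([373, 179], [427.0, -339.0]), ([365, 186], [428.0, -291.0]), ([321, 186], [534.0, -199.0]), ([315, 166], [610.0, -274.0]), ([324, 159], [610.0, -328.0])]
[479.36431206 106.15134867  42.        ] [486.19511977 110.49217312 132.        ] [594.37150723  90.71736648  42.        ]
shaker 0.79 3973 [([263, 221], [630.0, 8.0]), ([291, 260], [422.0, 42.0]), ([300, 284], [332.0, 77.0]), ([286, 294], [321.0, 126.0]), ([248, 300], [350.0, 215.0]), ([231, 268], [476.0, 198.0]), ([218, 230], [658.0, 152.0])]
rack 0.7 861 [([238, 163], [1071.0, -130.0]), ([255, 210], [702.0, -3.0]), ([255, 234], [580.0, 65.0]), ([239, 237], [591.0, 114.0]), ([234, 231], [627.0, 112.0])]
timer [([413.0, -97.0], 0.67)]
beaker [([690.0, -107.0], 0.68), ([523.0, -325.0], 0.39)]
flask [([773.0, -139.0], 0.56)]
bottle_a [([750.0, 33.0], 0.94), ([803.0, -149.0], 0.48)]
tips [([513.0, 396.0], 0.72)]
```

```bash
cat >> h.py <<'E'
def soft(m): return cv2.GaussianBlur(m.astype(np.float32),(0,0),1.5)
def rackpts(v):
    # v: stand x,y,yaw, s=offset of rack centre up-slope ; rack box on slope (30deg), stand frame -> world
    t=np.pi/6; u=np.array([-np.cos(t),0,np.sin(t)]); n=np.array([np.sin(t),0,np.cos(t)])
    w=np.array([0,1,0]); o=np.array([0,0,62.])+u*v[3]
    B=box(-82,82,-31,31,0,78)
    return sh(v,o+B[:,:1]*u+B[:,1:2]*w+B[:,2:]*n)
E
python3 - <<'E'
from h import *
from scipy.optimize import minimize
a=eyes.read_camera("scene"); b=eyes.read_camera("side")
ms=[eyes.cut_out("shaker",p)[0]["mask"] for p in (a,b)]
B=box(-117,173,-75,75,0,42)
def f(v): return sum(np.abs(soft(hull_mask(p,sh(v,B)))-soft(m)).sum() for p,m in zip((a,b),ms))
best=min((minimize(f,[480,105,y],method="Nelder-Mead",options=dict(initial_simplex=np.array([[480,105,y],[495,105,y],[480,120,y],[480,105,y+.1]]))) for y in(-.2,0,.1)),key=lambda r:r.fun)
v=best.x; print(v,best.fun)
for p in(a,b): print(f"{[ (n,proj(p,sh(v,X)).round(1).tolist()) for n,X in dict(nest=[0,0,42],pivot=[119,0,132],shut=[76,0,249],open=[184,0,239]).items()]}")
for p in (a,b):
    for n in ["handle_pivot"]:
        print(n,[(r["centre"],r["score"]) for r in eyes.spot_point(n,p)[:2]])
m=eyes.cut_out("rack",a)[0]["mask"]
mk=soft(m)
def g(w): return np.abs(soft(hull_mask(a,rackpts(w)))-mk).sum()+0.3*abs(w[3])
rs=[]
for y in(-.7,-.4,-.1,.2):
  s0=np.array([480,-260,y,0]); 
  r=minimize(g,s0,method="Nelder-Mead",options=dict(initial_simplex=np.vstack([s0]+[s0+np.eye(4)[i]*[25,25,.15,8][i] for i in range(4)]),maxiter=600)); rs.append(r); print(r.x.round(2),r.fun)
E
```

```text
[ 4.82932160e+02  1.08808568e+02 -1.89101083e-01] 1411.550048828125
[('nest', [[248.0, 271.2]]), ('pivot', [[200.0, 244.2]]), ('shut', [[173.6, 253.3]]), ('open', [[157.2, 228.8]])]
[('nest', [[255.9, 258.7]]), ('pivot', [[207.3, 244.9]]), ('shut', [[177.3, 248.3]]), ('open', [[165.1, 237.1]])]
handle_pivot [([198.0, 243.1], 0.72)]
handle_pivot [([209.8, 239.3], 0.62)]
[ 4.5893e+02 -2.3831e+02 -1.7000e-01 -7.6800e+00] 264.82249340609064
[ 4.6137e+02 -2.3106e+02 -1.7000e-01 -0.0000e+00] 277.7950195178646
[ 4.6582e+02 -2.4176e+02 -6.0000e-02  0.0000e+00] 265.62918586128256
[ 4.6429e+02 -2.3564e+02 -1.9000e-01  2.0300e+00] 262.79780802113623
```

```bash
cat >> h.py <<'E'
def go(x,y,z,s=None):
    s=s or env.state(); yaw=s["tcp_rot"][2]; c,q=np.cos(yaw),np.sin(yaw); d=np.array([x,y,z])-s["eef_pos"]
    print("t",round(s["t"],2),"pos",s["eef_pos"].round(1),"yaw",yaw.round(3),"units",(np.array([c*d[0]+q*d[1],q*d[0]-c*d[1],-d[2]])/60).round(3),"F",s["ft_force"].round(1),"op",round(s["opening"],3),"grip",round(s["grip_force"],1))
E
python3 -m inch '[[[0,0,-0.25],0.72,-1],[[0,0,-0.25],0.72,-1],[[0,0,-0.25],0.72,-1],[[0,0,-0.25],0.72,-1],[[0,0,-0.25],0.72,-1],[[0,0,-0.25],0.72,-1],[[0,0,-0.25],0.72,-1],[[0,0,-0.25],0.72,-1],[[0,0,-0.25],0.72,-1],[[0,0,-0.25],0.72,-1]]'
python3 - <<'E'
from h import *
p=eyes.read_camera("wrist"); print(p["extrinsics"].round(3) if hasattr(p["extrinsics"],'round') else p["extrinsics"],p["fx"],p["cx"],p["cy"]); 
E=np.array(p["extrinsics"]);print("cam pos",-E[:3,:3].T@E[:3,3])
go(430,-250,370)
E
```

```text
t: 3.55
eef_pos: [273.4, -561.9, 365.2]
tcp_rot: [3.142, -0.0, -0.178]
ft_force: [0.2, 0.1, -0.2]
opening: 0.998
grip_force: 0.0
[[-1.77000e-01 -9.84000e-01  1.00000e-03 -5.03987e+02]
 [-9.50000e-01  1.70000e-01  2.62000e-01  2.86409e+02]
 [-2.58000e-01  4.60000e-02 -9.65000e-01  6.31792e+02]
 [ 0.00000e+00  0.00000e+00  0.00000e+00  1.00000e+00]] 269.886295338036 256.85661570382234 192.90142591968785
cam pos [ 346.18726822 -573.82946632  534.8531779 ]
t 3.6 pos [ 273.6 -562.3  367.2] yaw -0.181 units [ 1.63  -5.589 -0.047] F [0.1 1.8 0.9] op 0.998 grip 0.0
```

```bash
python3 -m inch '[[[0.16,-0.56,0],0,-1],[[0.16,-0.56,0],0,-1],[[0.16,-0.56,0],0,-1],[[0.16,-0.56,0],0,-1],[[0.16,-0.56,0],0,-1],[[0.16,-0.56,0],0,-1],[[0.16,-0.56,0],0,-1],[[0.16,-0.56,0],0,-1],[[0.16,-0.56,0],0,-1],[[0.16,-0.56,0],0,-1]]'
python3 - <<'E'
from h import *
p=eyes.read_camera("wrist"); im=p["pixels"][:,:,::-1].copy()
m=eyes.cut_out("rack",p)
print([(x["score"],x["centre"],x["mask"].sum()) for x in m])
cs,_=cv2.findContours(m[0]["mask"].astype(np.uint8),cv2.RETR_EXTERNAL,cv2.CHAIN_APPROX_NONE); cv2.drawContours(im,cs,-1,(0,255,0),1)
v=np.array([461,-238,-.17,-4]); h=cv2.convexHull(proj(p,rackpts(v))[:,::-1].astype(np.float32)).astype(int); cv2.polylines(im,[h],True,(0,0,255))
for n in ["rack","stand"]: print(n,[(x["score"],x["centre"]) for x in eyes.spot_point(n,p)[:2]])
cv2.imwrite("pics/w1.png",im); np.savez("w1.npz",mask=m[0]["mask"],**{k:p[k] for k in("extrinsics","fx","fy","cx","cy")})
go(461,-238,370)
E
```

```text
t: 4.85
eef_pos: [427.0, -246.8, 364.4]
tcp_rot: [3.141, -0.0, -0.175]
ft_force: [0.5, -0.9, 0.1]
opening: 0.999
grip_force: 0.0
[(0.83, [126.4, 247.3], np.int64(4863))]
rack [(0.82, [142.4, 251.1])]
stand [(0.47, [174.5, 184.8])]
t 5.05 pos [ 426.7 -247.7  364.5] yaw -0.173 units [ 0.535 -0.258 -0.091] F [ 0.5 -0.   0.9] op 1.003 grip 0.0
```

View pics/w1.png

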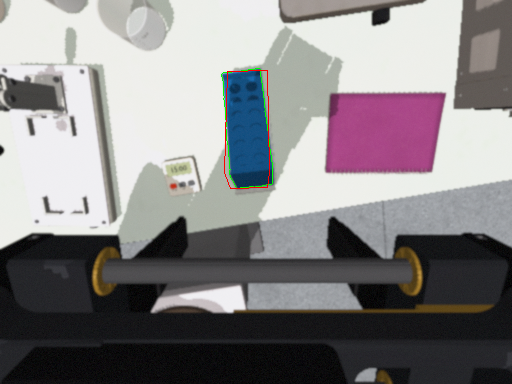

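The wrist view shows the rack at rows 70–187 and columns 222–272. It is turned slightly against my model (red), and the shaker is at the left, centred near (60,145).

Run:
```python
from h import *
from scipy.optimize import minimize
p=eyes.read_camera("wrist"); a=eyes.read_camera("scene")
ps=[(p,soft(eyes.cut_out("rack",p)[0]["mask"]),1.),(a,soft(eyes.cut_out("rack",a)[0]["mask"]),.5)]
for sub in (ps[:1],ps):
 def g(w): return sum(k*np.abs(soft(hull_mask(q,rackpts(w)))-m).sum() for q,m,k in sub)+1*abs(w[3]+3)
 R=[]
 for y in(-.3,-.15,0):
  s0=np.array([462,-235,y,-3]); 
  R.append(minimize(g,s0,method="Nelder-Mead",options=dict(initial_simplex=np.vstack([s0]+[s0+np.eye(4)[i]*[15,15,.1,8][i] for i in range(4)]),maxiter=600)))
 for r in R: print(r.x.round(3),round(r.fun))
 b=min(R,key=lambda r:r.fun).x
 # deck centre and grasp
 t=np.pi/6; dc=sh(b,np.array([0,0,62])+b[3]*np.array([-np.cos(t),0,np.sin(t)])+66*np.array([np.sin(t),0,np.cos(t)]))[0]; print("deck centre",dc.round(1),"underside c",sh(b,[-b[3]*np.cos(t),0,62+b[3]*.5]).round(1))
print([(n,[(atz(p,r["centre"],z).round(1)) for r in eyes.spot_point(n,p)[:1]]) for n,z in(("timer",0),("stand",0),("nest",42),("rack",60))])
m=eyes.cut_out("shaker",p)[0]["mask"]; B=box(-117,173,-75,75,0,42)
go(462,-235,364)
```

```text
Traceback (most recent call last):
IndexError: list index out of range
```

```bash
cat > fr.py <<'E'
from h import *
from scipy.optimize import minimize
ps=[]
for cam,k in(("wrist",1.),("scene",.5),("wrist",1.)):
    q=eyes.read_camera(cam); c=eyes.cut_out("rack",q); print(cam,[(round(x["score"],2),x["mask"].sum()) for x in c])
    if c and c[0]["score"]>.5 and c[0]["mask"].sum()>1200: ps.append((q,soft(c[0]["mask"]),k))
p=q
for sub in (ps[:1],ps):
 def g(w): return sum(k*np.abs(soft(hull_mask(q,rackpts(w)))-m).sum() for q,m,k in sub)+1*abs(w[3]+3)
 R=[]
 for y in(-.3,-.15,0):
  s0=np.array([462,-235,y,-3]); 
  R.append(minimize(g,s0,method="Nelder-Mead",options=dict(initial_simplex=np.vstack([s0]+[s0+np.eye(4)[i]*[15,15,.1,8][i] for i in range(4)]),maxiter=600)))
 for r in R: print(r.x.round(3),round(r.fun))
 b=min(R,key=lambda r:r.fun).x
 t=np.pi/6; dc=sh(b,np.array([0,0,62])+b[3]*np.array([-np.cos(t),0,np.sin(t)])+66*np.array([np.sin(t),0,np.cos(t)]))[0]; print("deck centre",dc.round(1),"underside c",sh(b,[-b[3]*np.cos(t),0,62+b[3]*.5]).round(1))
E
python3 fr.py
python3 - <<'E'
from h import *
p=eyes.read_camera("wrist")
print([(n,[(atz(p,r["centre"],z).round(1)) for r in eyes.spot_point(n,p)[:1]]) for n,z in(("timer",0),("stand",0),("nest",42),("rack",60))])
go(462,-235,364)
E
```

```text
wrist [(0.79, np.int64(4921))]
scene [(0.67, np.int64(1374))]
wrist [(0.89, np.int64(4787))]
[ 4.61328e+02 -2.40495e+02 -7.30000e-02 -3.00000e+00] 198
[ 4.61749e+02 -2.41233e+02 -5.00000e-02 -3.00000e+00] 209
[ 4.67859e+02 -2.41150e+02 -4.00000e-02  2.68600e+00] 287
deck centre [ 496.8 -243.1  117.7] underside c [[ 463.9 -240.7   60.5]]
[ 4.58011e+02 -2.39861e+02 -6.40000e-02 -7.72700e+00] 574
[ 4.62471e+02 -2.40368e+02 -7.20000e-02 -4.29900e+00] 704
[ 4.62514e+02 -2.40745e+02 -3.90000e-02 -2.55400e+00] 786
deck centre [ 497.6 -242.4  115.3] underside c [[ 464.7 -240.3   58.1]]
[('timer', [array([413.2, -94.6,   0. ])]), ('stand', []), ('nest', [array([478.6, 107.8,  42. ])]), ('rack', [array([ 474.7, -244.5,   60. ])])]
t 5.8 pos [ 426.6 -247.9  364.6] yaw -0.175 units [ 0.543 -0.315  0.011] F [-0.5 -0.7  0.3] op 0.999 grip 0.0
```

```bash
python3 -m inch '[[[-0.06,-0.58,0],0.02,-1],[[-0.06,-0.58,0],0.02,-1],[[-0.06,-0.58,0],0.02,-1],[[-0.06,-0.58,0],0.02,-1],[[-0.06,-0.58,0],0.02,-1],[[-0.06,-0.58,0],0.02,-1],[[-0.06,-0.58,0],0.02,-1],[[-0.06,-0.58,0],0.02,-1],[[-0.06,-0.58,0],0.02,-1],[[-0.06,-0.58,0],0.02,-1]]'
cat > fs.py <<'E'
from h import *
from scipy.optimize import minimize
B=box(-117,173,-75,75,0,42)
ps=[]
for cam in("wrist","wrist"):
    q=eyes.read_camera(cam); c=eyes.cut_out("shaker",q)
    if c: ps.append((q,soft(c[0]["mask"]))); print(cam,c[0]["score"],c[0]["mask"].sum())
p=ps[0][0]
# only compare where shaker top not hidden by gripper: rows above gripper limit
def g(v): return sum(np.abs(soft(hull_mask(q,sh(v,B)))-m)[:215].sum() for q,m in ps)
s0=np.array([482,108,-.19]); r=minimize(g,s0,method="Nelder-Mead",options=dict(initial_simplex=np.vstack([s0]+[s0+np.eye(3)[i]*[12,12,.08][i] for i in range(3)])))
v=r.x; print("shaker",v.round(3),r.fun)
im=p["pixels"][:,:,::-1].copy()
cv2.polylines(im,[cv2.convexHull(proj(p,sh(v,B))[:,::-1].astype(np.float32)).astype(int)],True,(0,0,255))
for X in [[0,0,42],[86,35,42],[86,-35,42],[-86,35,42],[-86,-35,42],[184,0,239],[119,0,132]]:
    c=proj(p,sh(v,X))[0]; cv2.circle(im,(int(round(c[1])),int(round(c[0]))),2,(0,255,0),-1)
for n,z in(("nest",42),("handle_pivot",132),("clamp",42),("handle_open",239)): print(n,[(atz(p,x["centre"],z).round(1),x["centre"],round(x["score"],2)) for x in eyes.spot_point(n,p)[:1]], sh(v,dict(nest=[0,0,42],handle_pivot=[119,0,132],clamp=[119,0,42],handle_open=[184,0,239])[n]).round(1))
cv2.imwrite("pics/"+__import__("sys").argv[1],cv2.resize(im,(768,576)))
E
python3 fs.py w2.png
```

```text
t: 7.05
eef_pos: [454.7, 102.0, 364.7]
tcp_rot: [3.142, -0.0, -0.193]
ft_force: [-0.2, -0.8, -0.2]
opening: 1.001
grip_force: 0.0
wrist 0.62 2506
wrist 0.87 11877
shaker [ 4.78693e+02  1.13421e+02 -1.94000e-01] 19290.791015625
nest [(array([483.3, 106.8,  42. ]), [146.3, 251.7], 0.69)] [[478.7 113.4  42. ]]
handle_pivot [(array([609.9,  84.8, 132. ]), [57.2, 248.1], 0.94)] [[595.5  90.5 132. ]]
clamp [(array([591.7,  92. ,  42. ]), [81.4, 247.7], 0.83)] [[595.5  90.5  42. ]]
handle_open [(array([492. , -92.9, 239. ]), [119.3, 432.1], 0.3)] [[659.2  77.9 239. ]]
```

View pics/w2.png

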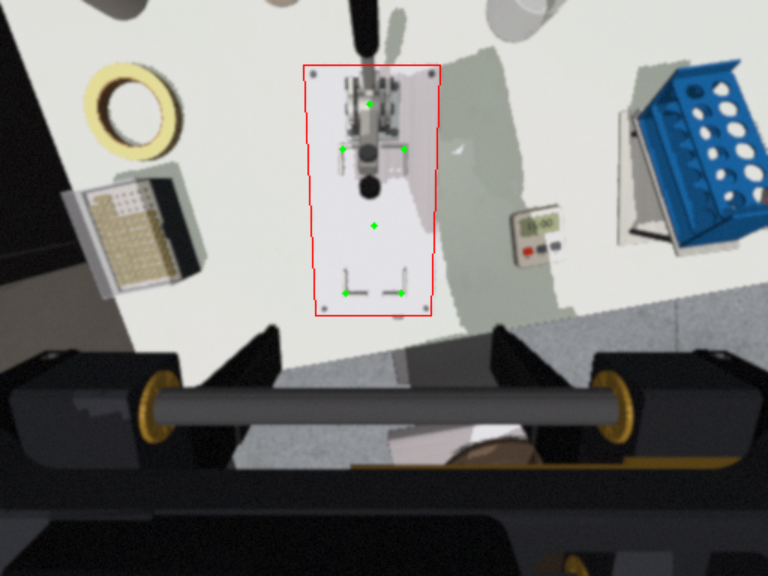

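The wrist view shows the shaker's nest angles at (344/405,148) and (345/405,293). The hold-down foot at (370,187) juts over the nest, and the handle leans out past the top edge. The fit lines up to within a few pixels, but one of its two masks was poor, so I'll refit.

```bash
sed -i 's/("wrist","wrist")/("wrist","wrist","wrist")/; s/    if c: ps/    if c and c[0]["mask"].sum()>9000: ps/' fs.py; python3 fs.py w3.png
python3 - <<'E'
from h import *
im=cv2.imread("pics/w3.png"); cv2.imwrite("pics/w3c.png",cv2.resize(im[40:340,270:470],(533,600*300//300),interpolation=cv2.INTER_CUBIC)[:600,:800])
go(600,86,364)
E
```

```text
wrist 0.56 11792
wrist 0.62 11913
wrist 0.74 12004
shaker [ 4.79483e+02  1.12674e+02 -1.83000e-01] 7509.8955078125
nest [(array([481.3, 109.4,  42. ]), [147.9, 249.4], 0.62)] [[479.5 112.7  42. ]]
handle_pivot [(array([613.1,  87.2, 132. ]), [55.3, 244.3], 0.71)] [[596.5  91.  132. ]]
clamp [(array([595. ,  91.1,  42. ]), [79.5, 246.6], 0.85)] [[596.5  91.   42. ]]
handle_open [] [[660.4  79.1 239. ]]
t 7.95 pos [454.7 100.7 364.6] yaw -0.193 units [ 2.424 -0.224  0.01 ] F [-0.8  0.2  0.7] op 1.001 grip 0.0
```

View pics/w3c.png

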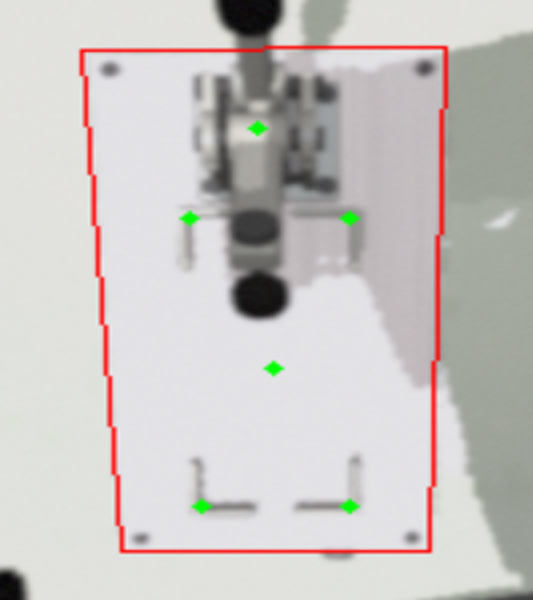

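The crop shows the corner angles at about (187,212), (357,212), (197,508) and (355,508). The foot is at (260,295) and the model is within 1–2 mm. I'll take the nest centre straight from those corners.

Run:
```python
from h import *
p=eyes.read_camera("wrist")
C=np.array([[187,212],[357,212],[197,508],[355,508]],float)
for z in(42,54):
    W=np.array([atz(p,((40+y/2)/1.5,(270+x/2.665)/1.5),z) for x,y in C])[:,:2]
    fx=(W[0]+W[1]-W[2]-W[3])/2; print(z,W.round(1).tolist(),W.mean(0).round(1),"yaw",np.arctan2(fx[1],fx[0]).round(3),"L",np.linalg.norm(fx).round(1),"W",np.linalg.norm(W[0]-W[1]).round(1))
s=(479.5,110.5,-.187); print("pushpoint start",sh(s,[115,0,225]),"end",sh(s,[156,0,225]))
go(*sh(s,[115,0,364])[0])
```

```text
42 [[573.5, 131.3], [559.4, 59.3], [400.0, 165.6], [385.6, 92.1]] [479.6 112.1] yaw -0.191 L 176.9 W 73.3
54 [[572.4, 130.2], [558.6, 60.0], [403.1, 163.7], [389.1, 92.0]] [480.8 111.5] yaw -0.191 L 172.5 W 71.5
pushpoint start [[592.49513507  89.12011577 225.        ]] end [[632.78035714  81.49772226 225.        ]]
t 8.0 pos [454.7 100.8 364.6] yaw -0.193 units [ 2.291 -0.25   0.01 ] F [-0.  -0.3 -1.1] op 0.998 grip 0.0
```

```bash
python3 -m inch '[[[0.45,-0.04,0],0,1],[[0.45,-0.04,0],0,1],[[0.45,-0.04,0],0,1],[[0.45,-0.04,0],0,1],[[0.45,-0.04,0],0,1],[[0.02,-0.04,0.2],0,1],[[0,0,0.5],0,1],[[0,0,0.5],0,1],[[0,0,0.5],0,1],[[0,0,0.5],0,1]]'
python3 - <<'E'
from h import *
s=(481,111,-.19); 
go(*sh(s,[115,0,228])[0]); go(*sh(s,[156,0,228])[0])
E
```

```text
t: 9.25
eef_pos: [590.0, 89.1, 231.3]
tcp_rot: [3.141, 0.001, -0.193]
ft_force: [0.7, 0.1, -0.5]
opening: 0.021
grip_force: 0.0
t 9.25 pos [590.   89.1 231.3] yaw -0.193 units [ 0.063 -0.016  0.056] F [ 0.7  0.1 -0.5] op 0.021 grip 0.0
t 9.25 pos [590.   89.1 231.3] yaw -0.193 units [ 0.746 -0.018  0.056] F [ 0.7  0.1 -0.5] op 0.021 grip 0.0
```

```bash
python3 -m inch '[[[0.1,0,0],0,1],[[0.1,0,0],0,1],[[0.1,0,0],0,1],[[0.1,0,0],0,1],[[0.1,0,0],0,1],[[0.05,0,0],0,1],[[0.03,0,0],0,1],[[0.03,0,0],0,1],[[0.03,0,0],0,1],[[0.03,0,0],0,1]]'
```

```text
t: 10.5
eef_pos: [630.6, 81.1, 232.6]
tcp_rot: [3.142, 0.0, -0.193]
ft_force: [-2.0, 0.7, -2.1]
opening: 0.003
grip_force: 1.0
```

```bash
python3 -m inch '[[[0.02,0,0],0,1],[[0.02,0,0],0,1],[[0.02,0,0],0,1],[[0.02,0,0],0,1],[[0.02,0,0],0,1],[[0,0,0],0,1],[[0,0,0],0,1],[[0,0,0],0,1],[[0,0,0],0,1],[[0,0,0],0,1]]'
```

```text
t: 11.75
eef_pos: [636.6, 79.9, 232.7]
tcp_rot: [3.142, -0.0, -0.193]
ft_force: [-0.5, 0.4, -0.1]
opening: 0.001
grip_force: 0.4
```

```bash
python3 -m inch '[[[0.02,0,0],0,1],[[0.02,0,0],0,1],[[0.02,0,0],0,1],[[0.02,0,0],0,1],[[0.02,0,0],0,1],[[0.02,0,0],0,1],[[0.02,0,0],0,1],[[0.02,0,0],0,1],[[0,0,0],0,1],[[0,0,0],0,1]]'
```

```text
t: 13.0
eef_pos: [646.0, 78.1, 232.7]
tcp_rot: [3.142, -0.0, -0.193]
ft_force: [-0.5, 0.2, 0.3]
opening: 0.001
grip_force: 0.3
```

```bash
python3 -m inch '[[[0.03,0,0],0,1],[[0.03,0,0],0,1],[[0.03,0,0],0,1],[[0.03,0,0],0,1],[[0.03,0,0],0,1],[[0,0,0],0,1],[[0,0,0],0,1],[[0,0,0],0,1],[[0,0,0],0,1],[[0,0,0],0,1]]'
python3 - <<'E'
from h import *
go(646,78,232)
for c in("scene","side"):
    p=eyes.read_camera(c); s=(481,111,-.19)
    print(c,"open tip",proj(p,sh(s,[184,0,239])).round(),"pivot",proj(p,sh(s,[119,0,132])).round(), "tcp",proj(p,env.state()["eef_pos"]).round())
    im=p["pixels"][100:260,170:330,::-1] if c=="scene" else p["pixels"][100:260,170:330,::-1]
    cv2.imwrite(f"pics/{c}1.png",cv2.resize(im,(480,480),interpolation=cv2.INTER_CUBIC))
a=cv2.imread("pics/scene1.png");b=cv2.imread("pics/side1.png");cv2.imwrite("pics/c1.png",cv2.resize(np.hstack([a,b]),(800,400)))
E
```

```text
t: 14.25
eef_pos: [652.1, 77.0, 232.2]
tcp_rot: [3.141, 0.007, -0.193]
ft_force: [-15.7, 3.2, 4.1]
opening: 0.006
grip_force: 7.7
t 14.25 pos [652.1  77.  232.2] yaw -0.193 units [-0.104  0.003  0.003] F [-15.7   3.2   4.1] op 0.006 grip 7.7
scene open tip [[158. 229.]] pivot [[201. 244.]] tcp [[161. 231.]]
side open tip [[165. 237.]] pivot [[208. 245.]] tcp [[169. 238.]]
```

View pics/c1.png

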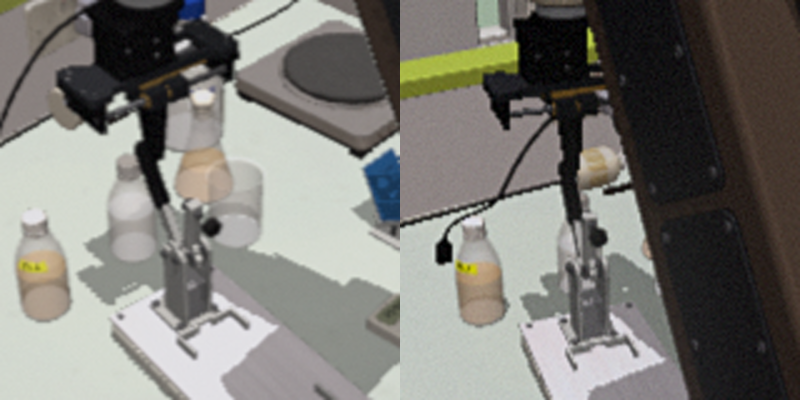

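The handle is now hard against its open stop (16 N). The hold-down arm stands upright with its foot at (210,225) in the left crop. Next I back off and go to the rack.

```bash
python3 -m inch '[[[-0.3,0,0],0,1],[[-0.4,0,0],0,1],[[0,0,-0.3],-0.3,1],[[0,0,-0.5],-0.3,1],[[0,0,-0.5],-0.3,1],[[0,0,-0.5],-0.3,1],[[0,0,0],-0.27,-1],[[0,0,0],0,-1],[[0,0,0],0,-1],[[0,0,0],0,-1]]'
python3 - <<'E'
from h import *
go(497,-243,340)
E
```

```text
t: 15.6
eef_pos: [613.5, 84.4, 339.9]
tcp_rot: [3.141, 0.001, -0.065]
ft_force: [0.1, 0.0, 1.7]
opening: 0.366
grip_force: 0.0
t 15.6 pos [613.5  84.4 339.9] yaw -0.065 units [-1.583e+00  5.571e+00 -2.000e-03] F [0.1 0.  1.7] op 0.366 grip 0.0
```

```bash
python3 -m inch '[[[-0.16,0.56,0],0,-1],[[-0.16,0.56,0],0,-1],[[-0.16,0.56,0],0,-1],[[-0.16,0.56,0],0,-1],[[-0.16,0.56,0],0,-1],[[-0.16,0.56,0],0,-1],[[-0.16,0.56,0],0,-1],[[-0.16,0.56,0],0,-1],[[-0.16,0.56,0],0,-1],[[-0.15,0.54,0],0,-1]]'
python3 fr.py; python3 -c "
from h import *
go(497,-243,220)"
```

```text
t: 16.85
eef_pos: [496.2, -244.6, 340.4]
tcp_rot: [-3.142, 0.0, -0.065]
ft_force: [-0.1, 0.2, 0.2]
opening: 0.997
grip_force: 0.0
wrist [(0.63, np.int64(4848))]
scene [(0.76, np.int64(1219))]
wrist [(0.92, np.int64(4844))]
[ 4.56282e+02 -2.40686e+02 -5.20000e-02 -9.96500e+00] 178
[ 4.63476e+02 -2.41294e+02 -5.30000e-02 -3.00000e+00] 246
[ 4.68153e+02 -2.41701e+02 -2.20000e-02  2.16900e+00] 359
deck centre [ 497.9 -242.8  114.2] underside c [[ 464.9 -241.1   57. ]]
[ 4.57765e+02 -2.40288e+02 -6.80000e-02 -8.46800e+00] 643
[ 4.59597e+02 -2.40108e+02 -5.70000e-02 -6.99400e+00] 677
[ 4.62705e+02 -2.40891e+02 -4.40000e-02 -2.31400e+00] 871
deck centre [ 498.  -243.   114.9] underside c [[ 465.1 -240.8   57.8]]
t 17.15 pos [ 496.9 -242.8  340.5] yaw -0.064 units [2.000e-03 3.000e-03 2.009e+00] F [-0.3 -0.2  0. ] op 0.998 grip 0.0
```

```bash
python3 -m inch '[[[0.02,0,0.6],0,-1],[[0,0,0.6],0,-1],[[0,0,0.6],0,-1],[[0,0,0.6],0,-1],[[0,0,0.5],0,-1],[[0,0,0.4],0,-1],[[0,0,0.3],0,-1],[[0,0,0.27],0,-1],[[0,0,0.2],0,-1],[[0,0,0],0,-1]]'
python3 -m inch '[[[0,0,0],0,1],[[0,0,0],0,1],[[0,0,0],0,1],[[0,0,0],0,1],[[0,0,0],0,1],[[0,0,0],0,1],[[0,0,0],0,1],[[0,0,0],0,1],[[0,0,0],0,1],[[0,0,0],0,1]]'
```

```text
t: 18.4
eef_pos: [497.8, -243.3, 95.8]
tcp_rot: [-3.141, 0.001, -0.064]
ft_force: [0.2, 0.3, -0.8]
opening: 1.001
grip_force: 0.0
t: 19.65
eef_pos: [498.0, -243.6, 96.6]
tcp_rot: [3.141, -0.0, -0.065]
ft_force: [-0.1, 0.7, 5.6]
opening: 0.644
grip_force: 30.0
```

```bash
python3 -m inch '[[[0,0,-0.1],0,1],[[0,0,-0.15],0,1],[[0,0,-0.2],0,1],[[0,0,-0.25],0,1],[[0,0,-0.3],0,1],[[0,0,-0.3],0,1],[[0,0,-0.3],0,1],[[0,0,-0.3],0,1],[[0,0,-0.2],0,1],[[0,0,0],0,1]]'
python3 - <<'E'
from h import *
s=(481,111,-.19); go(*sh(s,[0,0,220])[0])
im=[]
for c in("wrist","scene"):
    p=eyes.read_camera(c); im.append(cv2.resize(p["pixels"][:,:,::-1],(400,300)) if c=="wrist" else cv2.resize(p["pixels"][90:240,270:470,::-1],(400,300)))
cv2.imwrite("pics/l1.png",np.hstack(im))
E
```

```text
t: 20.9
eef_pos: [498.1, -243.7, 223.4]
tcp_rot: [3.141, -0.002, -0.065]
ft_force: [0.4, 0.0, -3.6]
opening: 0.644
grip_force: 30.0
t 20.9 pos [ 498.1 -243.7  223.4] yaw -0.065 units [-0.666 -5.881  0.057] F [ 0.4  0.  -3.6] op 0.644 grip 30.0
```

View pics/l1.png

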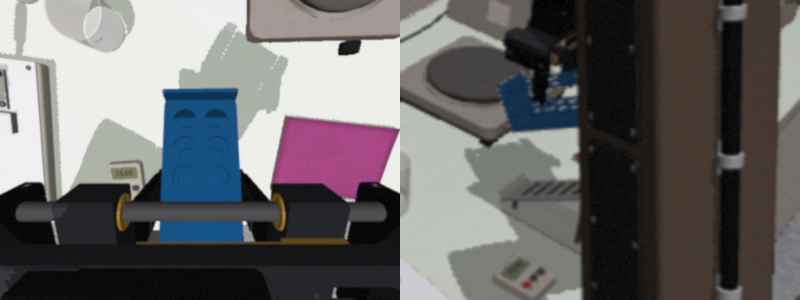

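The wrist view shows the rack held but still tilted 30°: the far plate edge at about (200,90) measures roughly 11 mm below the TCP. I'll level it by rolling its low corner on the nest floor, since friction at the pads stops it from hanging level.

```bash
python3 -m inch '[[[0,0,0],0.72,1],[[0,0,0],0.72,1],[[-0.15,-0.4,0],0,1],[[-0.25,-0.65,0],0,1],[[-0.32,-0.85,0],0,1],[[-0.35,-0.95,0],0,1],[[-0.35,-0.95,0],0,1],[[-0.33,-0.9,0],0,1],[[-0.25,-0.65,0],0,1],[[-0.15,-0.4,0],0,1]]'
python3 - <<'E'
from h import *
s=(481,111,-.19); go(*sh(s,[-45,0,131])[0])
E
```

```text
t: 22.25
eef_pos: [434.8, 121.9, 222.1]
tcp_rot: [3.141, 0.001, -0.187]
ft_force: [0.2, 0.2, -2.6]
opening: 0.642
grip_force: 30.0
t 22.25 pos [434.8 121.9 222.1] yaw -0.187 units [0.04  0.034 1.519] F [ 0.2  0.2 -2.6] op 0.642 grip 30.0
```

```bash
python3 -m inch '[[[0,0.02,0.2],0,1],[[0,0,0.4],0,1],[[0,0,0.4],0,1],[[0,0,0.3],0,1],[[0,0,0.18],0,1],[[0.15,0,0],0,1],[[0.25,0,0],0,1],[[0.25,0,0],0,1],[[0.12,0,0],0,1],[[0,0,0],0,1]]'
python3 - <<'E'
from h import *
s=(481,111,-.19); go(*sh(s,[0,0,121])[0])
E
```

```text
t: 23.5
eef_pos: [482.0, 109.5, 133.6]
tcp_rot: [3.142, -0.0, -0.191]
ft_force: [-0.4, -0.1, -3.7]
opening: 0.644
grip_force: 30.0
t 23.5 pos [482.  109.5 133.6] yaw -0.191 units [-0.021 -0.021  0.209] F [-0.4 -0.1 -3.7] op 0.644 grip 30.0
```

```bash
python3 -m inch '[[[0,-0.02,0.1],0,1],[[0,0,0.08],0,1],[[0,0,0.06],0,1],[[-0.07,0,0.035],0,1],[[-0.07,0,0.035],0,1],[[-0.07,0,0.04],0,1],[[-0.07,0,0.04],0,1],[[0,0,0],0,1],[[0,0,0],0,1],[[0,0,0],0,1]]'
```

```text
t: 24.75
eef_pos: [465.3, 114.0, 110.3]
tcp_rot: [3.142, 0.0, -0.19]
ft_force: [-3.3, 1.0, 2.8]
opening: 0.644
grip_force: 30.0
```

```bash
python3 -m inch '[[[-0.065,0,0.043],0,1],[[-0.065,0,0.043],0,1],[[-0.06,0,0.048],0,1],[[-0.06,0,0.048],0,1],[[-0.045,0,0.042],0,1],[[-0.045,0,0.042],0,1],[[0,0,0],0,1],[[0,0,0],0,1],[[0,0,0],0,1],[[0,0,0],0,1]]'
python3 - <<'E'
from h import *
p=eyes.read_camera("wrist"); s=env.state(); T=s["eef_pos"]; yaw=s["tcp_rot"][2]; im=p["pixels"][:,:,::-1].copy()
go(*T)
for th,col in((0,(0,255,0)),(.1,(0,255,255)),(.3,(0,0,255)),(.5,(255,0,255))):
    L=[]
    for yy in(-31,31): 
        x,z=82,12; L.append([T[0]+0,0,0]); X=x*np.cos(th)+z*np.sin(th); Z=19+z*np.cos(th)-x*np.sin(th)
        L[-1]=T+np.array([np.cos(yaw)*X-np.sin(yaw)*yy,np.sin(yaw)*X+np.cos(yaw)*yy,Z])
    q=proj(p,L)[:,::-1].round().astype(int); cv2.line(im,tuple(map(int,q[0])),tuple(map(int,q[1])),col,1)
cv2.imwrite("pics/t1.png",im)
E
```

```text
t: 26.0
eef_pos: [445.3, 117.9, 94.3]
tcp_rot: [3.142, -0.0, -0.19]
ft_force: [-4.8, 1.6, 3.4]
opening: 0.643
grip_force: 30.0
t 26.05 pos [445.3 117.9  94.3] yaw -0.19 units [ 0. -0. -0.] F [-4.6  1.5  2.9] op 0.642 grip 30.0
```

View pics/t1.png

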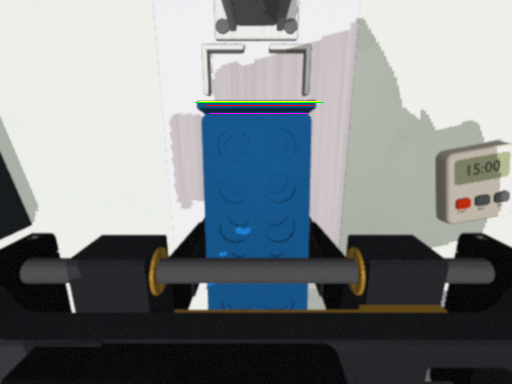

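The plate's top edge lies on the level to 0.1 rad prediction (row 102, columns 197–317), and the rack lines up with the far corner angles. I lift slightly, shift over the nest and lower it.

```bash
python3 -m inch '[[[0,0,-0.08],0,1],[[0,0,-0.1],0,1],[[0.1,0,0],0,1],[[0.15,0,0],0,1],[[0.15,0,0],0,1],[[0.13,0,0],0,1],[[0.09,0,0],0,1],[[0,0,0],0,1],[[0,0,0],0,1],[[0,0,0],0,1]]'
python3 - <<'E'
from h import *
p=eyes.read_camera("wrist"); cv2.imwrite("pics/t2.png",p["pixels"][:,:,::-1]); s=env.state(); go(*sh((481,111,-.19),[0,0,89])[0])
E
```

```text
t: 27.3
eef_pos: [481.6, 110.9, 105.1]
tcp_rot: [3.141, 0.0, -0.19]
ft_force: [-0.0, 0.4, -3.4]
opening: 0.645
grip_force: 30.0
t 27.35 pos [481.7 110.9 105.1] yaw -0.19 units [-0.011  0.     0.268] F [-0.1  0.5 -3. ] op 0.642 grip 30.0
```

View pics/t2.png

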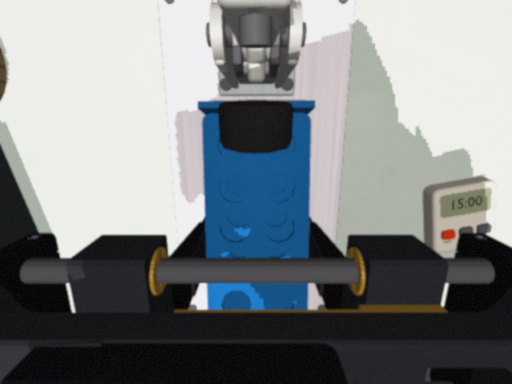

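The foot (black, at (255,125)) stands upright between camera and rack, clear of it. I lower the rack gently into the nest.

```bash
python3 -m inch '[[[0.01,0,0.04],0,1],[[0,0,0.04],0,1],[[0,0,0.04],0,1],[[0,0,0.04],0,1],[[0,0,0.03],0,1],[[0,0,0.02],0,1],[[0,0,0.02],0,1],[[0,0,0],0,1],[[0,0,0],0,1],[[0,0,0],0,1]]'
```

```text
t: 28.6
eef_pos: [481.8, 110.8, 91.4]
tcp_rot: [3.141, 0.001, -0.19]
ft_force: [-5.4, 0.8, 3.6]
opening: 0.644
grip_force: 30.0
```

```bash
python3 -m inch '[[[0,0,0.02],0,1],[[0,0,0.02],0,1],[[0,0,0.02],0,1],[[0,0,0.02],0,1],[[0,0,0],0,1],[[0,0,0],0,1],[[0,0,0],0,1],[[0,0,0],0,1],[[0,0,0],0,1],[[0,0,0],0,1]]'
```

```text
t: 29.85
eef_pos: [482.4, 110.7, 86.5]
tcp_rot: [3.141, -0.0, -0.19]
ft_force: [-4.0, -0.2, 2.9]
opening: 0.646
grip_force: 30.0
```

```bash
python3 -m inch '[[[0,0,0.02],0,1],[[0,0,0.02],0,1],[[0,0,0.02],0,1],[[0,0,0.02],0,1],[[0,0,0],0,1],[[0,0,0],0,1],[[0,0,0],0,1],[[0,0,0],0,1],[[0,0,0],0,1],[[0,0,0],0,1]]'
python3 - <<'E'
from h import *
ims=[]
for c in("scene","side"):
    p=eyes.read_camera(c); q=proj(p,[481,111,90])[0].astype(int); ims.append(cv2.resize(p["pixels"][q[0]-60:q[0]+60,q[1]-60:q[1]+60,::-1],(400,400),interpolation=cv2.INTER_CUBIC))
cv2.imwrite("pics/n1.png",np.hstack(ims))
E
```

```text
t: 31.1
eef_pos: [483.2, 110.6, 84.1]
tcp_rot: [-3.141, -0.003, -0.19]
ft_force: [-11.8, -0.9, 39.5]
opening: 0.639
grip_force: 30.0
```

View pics/n1.png

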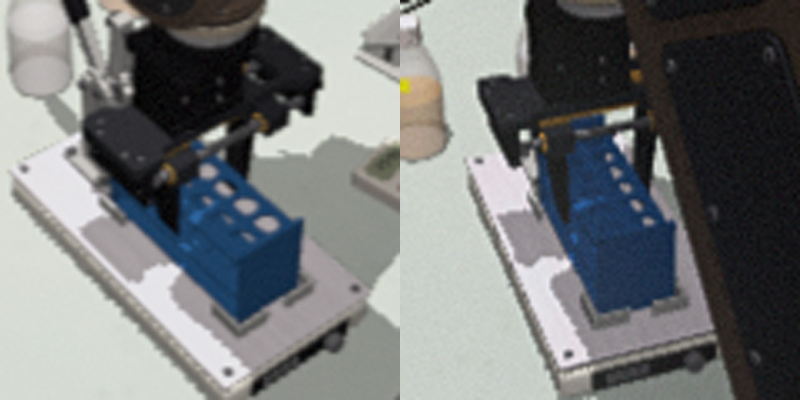

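The rack sits level inside the near corner angles (scene crop at (240,315) and (300,290)). The 40 N reading says it is bottomed, so I ease off a little and release.

```bash
python3 -m inch '[[[0,0,-0.03],0,1],[[0,0,-0.01],0,1],[[0,0,0],0,0.2],[[0,0,0],0,-0.3],[[0,0,0],0,-1],[[0,0,0],0,-1],[[0,0,0],0,-1],[[0,0,0],0,-1],[[0,0,0],0,-1],[[0,0,0],0,-1]]'
python3 - <<'E'
from h import *
p=eyes.read_camera("wrist");q=eyes.read_camera("scene")
for c in(p,q): print([(atz(c,r["centre"],42).round(1),round(r["score"],2)) for r in eyes.spot_point("rack",c)[:1]])
go(*sh((481,111,-.19),[-45,0,330])[0])
E
```

```text
t: 32.45
eef_pos: [482.4, 110.7, 84.1]
tcp_rot: [3.142, -0.0, -0.19]
ft_force: [-0.1, 0.1, -0.5]
opening: 1.001
grip_force: 0.0
[(array([484. , 109.3,  42. ]), 0.8)]
[(array([482. , 114.8,  42. ]), 0.69)]
t 32.65 pos [482.5 110.7  84. ] yaw -0.19 units [-0.775  0.    -4.099] F [ 0.5 -0.  -0.4] op 0.997 grip 0.0
```

```bash
python3 -m inch '[[[0,0,-0.2],0,-1],[[0,0,-0.4],0,-1],[[0,0,-0.7],0,-1],[[0,0,-0.7],0,-1],[[0,0,-0.7],0,-1],[[0,0,-0.7],0,-1],[[0,0,-0.6],0,1],[[0.2,0,-0.1],0,1],[[0.5,0,0],0,1],[[0.5,0,0],0,1]]'
python3 -m inch '[[[0.55,0,0],0,1],[[0.55,0,0],0,1],[[0.55,0,0],0,1],[[0.5,0,0],0,1],[[0.4,0,0],0,1],[[0,0,0.3],0,1],[[0,0,0.5],0,1],[[0,0,0.5],0,1],[[0,0,0.3],0,1],[[0,0,0.04],0,1]]'
python3 - <<'E'
from h import *
s=(481,111,-.19); go(*sh(s,[190,0,232])[0]); go(*sh(s,[100,0,232])[0])
E
```

```text
t: 33.9
eef_pos: [553.9, 96.8, 329.7]
tcp_rot: [3.141, 0.001, -0.19]
ft_force: [0.2, 0.4, -0.5]
opening: 0.636
grip_force: 0.0
t: 35.15
eef_pos: [703.1, 68.0, 230.3]
tcp_rot: [3.141, 0.002, -0.19]
ft_force: [-0.3, -0.0, 1.8]
opening: 0.003
grip_force: 0.0
t 35.15 pos [703.1  68.  230.3] yaw -0.19 units [-0.604 -0.004 -0.029] F [-0.3 -0.   1.8] op 0.003 grip 0.0
t 35.15 pos [703.1  68.  230.3] yaw -0.19 units [-2.104 -0.003 -0.029] F [-0.3 -0.   1.8] op 0.003 grip 0.0
```

```bash
python3 -m inch '[[[-0.2,0,0],0,1],[[-0.2,0,0],0,1],[[-0.15,0,0],0,1],[[-0.15,0,0],0,1],[[-0.15,0,0],0,1],[[-0.15,0,0],0,1],[[-0.15,0,0],0,1],[[-0.15,0,0],0,1],[[-0.1,0,0],0,1],[[-0.1,0,0],0,1]]'
python3 -m inch '[[[-0.1,0,0],0,1],[[-0.1,0,0],0,1],[[-0.08,0,0],0,1],[[-0.08,0,0],0,1],[[-0.06,0,0],0,1],[[-0.06,0,0],0,1],[[-0.06,0,0],0,1],[[0,0,0],0,1],[[0,0,0],0,1],[[0,0,0],0,1]]'
python3 -c "
from h import *
go(*sh((481,111,-.19),[100,0,230])[0])"
```

```text
t: 36.4
eef_pos: [615.1, 85.2, 231.6]
tcp_rot: [-3.142, -0.001, -0.19]
ft_force: [5.5, -0.9, -2.2]
opening: 0.005
grip_force: 2.3
t: 37.65
eef_pos: [595.2, 89.1, 233.8]
tcp_rot: [-3.138, -0.03, -0.192]
ft_force: [63.1, -10.1, -20.7]
opening: 0.004
grip_force: 28.1
t 37.65 pos [595.2  89.1 233.8] yaw -0.192 units [-0.272  0.001  0.063] F [ 63.1 -10.1 -20.7] op 0.004 grip 28.1
```

The hard stop is at a TCP x about 14 mm beyond my figure. That matches the networks' handle pivot (x ≈ 612), which the text never put directly above the bracket origin. I back off and check.

```bash
python3 -m inch '[[[0.2,0,0],0,1],[[0.3,0,0],0,1],[[0.4,0,0],0,1],[[0.3,0,-0.3],0,1],[[0,0,-0.6],0,1],[[0,0,-0.6],0,1],[[0,0,-0.6],0,1],[[0,0,-0.3],0,1],[[0,0,0],0,1],[[0,0,0],0,1]]'
python3 - <<'E'
from h import *
s=(481,111,-.19)
ims=[]
for c in("scene","side"):
    p=eyes.read_camera(c); q=proj(p,[540,100,120])[0].astype(int); print(c,[(n,proj(p,sh(s,X)).round(1).tolist()) for n,X in dict(shut=[90,0,249],pivot=[133,0,132]).items()],q)
    ims.append(cv2.resize(p["pixels"][q[0]-70:q[0]+70,q[1]-70:q[1]+70,::-1],(400,400),interpolation=cv2.INTER_CUBIC))
    print([(atz(p,r["centre"],42).round(1),round(r["score"],2)) for r in eyes.spot_point("rack",p)[:1]])
cv2.imwrite("pics/e1.png",np.hstack(ims))
E
```

```text
t: 38.9
eef_pos: [653.4, 77.7, 374.5]
tcp_rot: [3.141, 0.002, -0.19]
ft_force: [-0.3, -0.5, -0.1]
opening: 0.002
grip_force: 0.0
scene [('shut', [[171.6, 250.0]]), ('pivot', [[198.1, 241.2]])] [215 257]
[(array([482.9, 107. ,  42. ]), 0.92)]
side [('shut', [[175.6, 246.4]]), ('pivot', [[205.5, 243.1]])] [221 250]
[(array([477.1, 113.5,  42. ]), 0.67)]
```

View pics/e1.png

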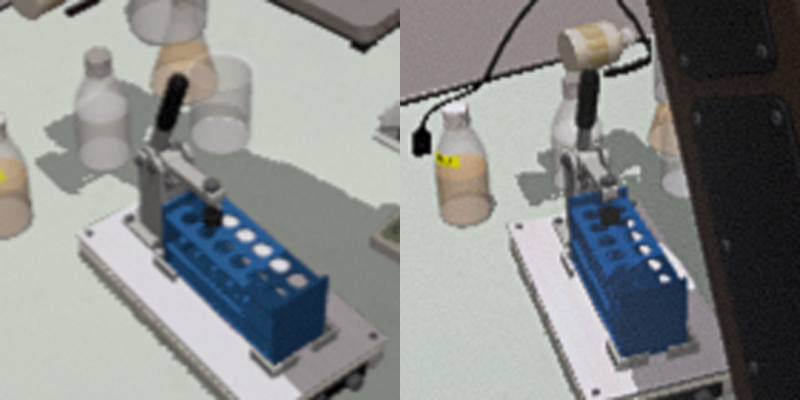

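The handle tip is at scene pixel (173,249), against (172,250) predicted for shut. The arm is down with its foot on the deck, and the rack is level in the nest.

```bash
python3 -c "
from cell import env
print(env.job_done())"
```

```text
the job is handed in; nothing more can be done
None
```

I handed the job in with the rack level in the nest and the clamp handle thrown over to its shut stop with the foot on the deck; the clamp's pressing force was not measured, no verdict came back, and I saw no bystander contact.

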